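# Fetch the latch box from behind the medicines and dock it

### The job

The grey latch box stands on the riser behind the bottle, the mortar and the tin. Move those three onto the aluminium side tray first, then set the box down flat in the carousel dispenser's cradle, and only then put each of the three back upright on the very spot it stood on at the start. Never tip any of the four over, and leave the thermometer at the back of the riser where it lies.

Things in the scene. Friction and masses are not known exactly. Their poses are not given: they have to be found in the camera images.
- bottle: closed amber glass bottle: round body 44 mm in diameter up to 50 mm, then a shoulder and a white twist cap 32 mm in diameter; 84 mm high in all, about 110 g. Origin: centre of the underside, z up along the bottle. At the start it stands on one of the three cork rounds of the riser (which one varies).
- mortar: empty white ceramic mortar (open cup): 56 mm outer diameter from 18 mm height to the rim at 48 mm, narrowing to a 44 mm foot; wall 5 mm; about 200 g. Origin: centre of the underside, z up. At the start on one of the three cork rounds.
- tin: round closed steel tin: 48 mm in diameter, lid 50 mm in diameter from 52 mm up, 64 mm high, about 120 g. Origin: centre of the underside, z up. At the start on one of the three cork rounds.
- latchbox: small grey plastic box with a steel spring latch on one long side, 44 mm (its x) by 84 mm (its y) by 40 mm high, about 100 g, shut and to be left shut. Origin: centre of the underside, z up; latch on the -x side. It starts on the bare wood of the riser, centred behind (to the +x side of) the row of three, 5 to 15 mm from them, its long side along the row.
- riser: fixed low pale timber board, 180 mm (x, from -85 to +95 mm) by 260 mm (y) and 12 mm thick. Origin: on the table under the middle of the board (x 5 mm short of it). On it lie three fixed flat cork rounds, 62 mm in diameter and 2 mm thick (top 14 mm above the table), at x = -45 mm, y = -88, 0 and +88 mm in its frame.
- tray: fixed shallow aluminium side tray, open on top, 240 mm (its x) by 130 mm (its y), floor 3 mm and rim 10 mm above the table, walls 3 mm. Origin: under its centre. Empty at the start; it is to the left or the right of the riser, and has room for the three in a row along its x, 70 mm apart.
- carousel: fixed carousel pill dispenser: a clear plastic drum of 148 mm diameter, 58 mm high, and on the robot side of it a shallow white rectangular cradle, open on top. Origin: under the centre of the CRADLE; drum axis at x = +118 mm in this frame. Cradle inside 64 mm (x) by 106 mm (y), floor 4 mm and rim 8 mm above the table, so the latch box fits with about 10 mm to spare all round, its x along the cradle's x (either way round). On the other side of the riser from the tray.
- thermometer: white digital thermometer, 118 mm long (its y), 16 mm wide, 10 mm high, lying along the rear (+x) edge of the riser, about 80 mm behind the riser's origin. A bystander: leave it. Origin: underside, near the middle of its length.
Things that resemble listed ones, but are neither listed nor needed, are in the scene too. Leave any purple look-alike of the tin alone. Leave any yellow look-alike of the bottle alone.

How it is judged (in metres and radians):
On the way, in this order (a step that is already met when the one before it is completed fails the run):
1. bottle, mortar and tin all stand upright on the side tray while the latch box is still in its place on the riser (x of bottle in the frame of tray between -0.11 and 0.11 m and y of bottle in the frame of tray between -0.055 and 0.055 m and z of each of bottle, mortar, tin in the frame of tray below 0.01 m and angle between each of bottle, mortar, tin's own z axis and vertical below 0.15 rad and x of mortar in the frame of tray between -0.11 and 0.11 m and y of mortar in the frame of tray between -0.055 and 0.055 m and x of tin in the frame of tray between -0.11 and 0.11 m and y of tin in the frame of tray between -0.055 and 0.055 m and distance of latchbox from where it was at the start of the episode below 0.03 m), for 0.2 s.
2. the latch box lies flat in the cradle while the three still stand on the side tray (x of bottle in the frame of tray between -0.11 and 0.11 m and y of bottle in the frame of tray between -0.055 and 0.055 m and z of each of bottle, mortar, tin in the frame of tray below 0.01 m and angle between each of bottle, mortar, tin's own z axis and vertical below 0.15 rad and x of mortar in the frame of tray between -0.11 and 0.11 m and y of mortar in the frame of tray between -0.055 and 0.055 m and x of tin in the frame of tray between -0.11 and 0.11 m and y of tin in the frame of tray between -0.055 and 0.055 m and x of latchbox in the frame of carousel between -0.014 and 0.014 m and y of latchbox in the frame of carousel between -0.015 and 0.015 m and z of latchbox in the frame of carousel below 0.008 m and angle between latchbox's own z axis and vertical below 0.08 rad and angle between the x axis of latchbox and the x axis of carousel, either way round below 0.3 rad), for 0.2 s.
At the end, for the whole second after the job is handed in: The latch box lies flat within the walls of the cradle, and bottle, mortar and tin each stand upright within 15 mm of where each stood at the start; all four released and at rest (distance of each of bottle, mortar, tin from where it was at the start of the episode below 0.015 m and angle between each of bottle, mortar, tin's own z axis and vertical below 0.1 rad and x of latchbox in the frame of carousel between -0.014 and 0.014 m and y of latchbox in the frame of carousel between -0.015 and 0.015 m and z of latchbox in the frame of carousel below 0.008 m and angle between latchbox's own z axis and vertical below 0.08 rad and angle between the x axis of latchbox and the x axis of carousel, either way round below 0.3 rad and linear speed of each of bottle, mortar, tin, latchbox below 0.02 m/s and contact force between the fingers and bottle below 0.2 N and contact force between the fingers and mortar below 0.2 N and contact force between the fingers and tin below 0.2 N and contact force between the fingers and latchbox below 0.2 N); the robot touches nothing.
It fails at once if the bottle is tipped over (beyond about 45 degrees) (angle between bottle's own z axis and vertical above 0.8 rad).
It fails at once if the mortar is tipped over (beyond about 45 degrees) (angle between mortar's own z axis and vertical above 0.8 rad).
It fails at once if the tin is tipped over (beyond about 45 degrees) (angle between tin's own z axis and vertical above 0.8 rad).
It fails at once if the latchbox is tipped over (beyond about 45 degrees) (angle between latchbox's own z axis and vertical above 0.8 rad).
It fails at once if the thermometer is shifted by more than 20 mm (distance of thermometer from where it was at the start of the episode above 0.02 m).
It also fails if it takes over 134 s, if anything falls off the work surface, if the arm or the gripper's body presses on something with over 40 N, if the wrist force passes 120 N, or if a joint passes its speed limit or range.

### The arm

A 6-joint arm with a two-finger parallel gripper is mounted at the origin on the work surface. World frame = base frame: x ahead of the robot, y to its left, z up, the work surface at z = 0. Lengths are in mm, angles in degrees, forces in N, time in s.
With the tool pointing down it reaches from about 300 to 850 mm from the base axis. Payload 4.2 kg.
Tool frame: the origin (TCP) lies between the finger pads; the fingertips stand 22 mm ahead of it and the grasp point (between the pads) lies 3 mm ahead of it (env.finger_overhang is the distance from the TCP to the fingertips, in mm); z points along the fingers, y is the line along which they close (so a half turn about z gives the same grasp; the last joint's range is limited). The gripper opens to 91 mm and grips with 3 to 60 N. Pads are 32 mm wide; open, the fingers measure 118 mm over their backs; the gripper's body (76 mm by 178 mm) begins 60 mm behind the grasp point.
Start: joints at [-75.172, 18.312, 89.639, -0, 72.044, -1.146], TCP at [158.243, -552.811, 235.976] pointing down, gripper open.
Joint ranges: [-177.97, 177.97], [-48.28, 115.42], [12.27, 149.76], [-77.06, 257.06], [2.81, 150.46], [-146.56, 146.56]. Speed limits (degrees/s): [147.25, 147.25, 180, 180, 180, 180].

### API

Orientations are given as [roll, pitch, yaw] about the fixed x, y, z axes, in that order (R = Rz(yaw) Ry(pitch) Rx(roll)).
In Python, from workcell import state, cams, ticket, look_for, outline_of, env gives the robot as it stands.
- The arm moves only by the tool servo_tool, never from a script. Its argument "steps" is a list of rows, each a list of 3 entries, a list of its own where there are three numbers: the closure in counts, from 0 (fully open) to 255 (shut), then the shift along the tool's x, y, z in mm, then the turn, a rotation vector about the tool's x, y, z in rad. A call has exactly 10 rows; each row shifts and turns the commanded pose from where the row before left it, along the tool's axes as they then stand; what a row does not reach is not made up. A row lasts 1/10 s, in which the tool goes at most 50 mm and 8.59 degrees, less where a joint would pass 70% of its speed; a pose out of reach is approached as far as the arm can. A call with a gripper value outside its range is refused whole. The fingers move at their own pace and stop on an object; "squeeze" is the grip in N (left out, the last holds). Time passes only in rows, so rows that do not move let the fingers close, or fill a call up. It gives the time, the measured TCP pose, the force, the opening and the grip force at its end, in the units of the state.
- state(): the state, without advancing time (a new reading comes with each control period).
- cams.grab_frame(name): name is "scene" or "side" or "wrist"; returns a dict with "color" (400x640x3 uint8, red, green, blue), "z_map" (400x640 float32, mm along the optical axis (not along the pixel's ray), 0 where there is no reading), "fovy" (degrees; the focal length in pixels is half the picture's height over the tangent of half this angle, whatever the lens; pixels are square), "cx", "cy" (the principal point, pixels), "eye" and "rotation" of the camera in the world; the wrist camera has in their place "tool_from_camera" (4x4, takes a point from camera to tool coordinates, whose origin is the TCP and whose axes are the flange's). Camera axes: x right, y up, looking along -z (the intrinsics and any distortion apply to the point x, -y, -z); pixel columns grow to the right and rows downward; lengths in mm; the calibration is good to about 2 mm. A picture is of the moment at which its call begins: read the wrist's pose just before it.
- ticket.job_done(): hands the job in; it is judged then, once.
Trained networks look in a picture, given as the dict that the camera call returned (one of the last four; its "shot" number tells which), for a name from the list of things; names that differ only in an ending like _2 or _b are one class to them, and where a whole thing is asked for, a point or a joint stands for the part that bears it (a point fixed in the world has none). Each returns a list of dicts, best first, with "confidence" (0 to 1); they miss things now and then, are a little off and sometimes report something else, mostly with a low value. They report only what shows in the picture. A call takes as long as a camera call. They do not tell look-alikes from the thing itself.
- look_for(picture, thing): "at" ([column, row] in pixels, amid what is visible of it).
- outline_of(picture, thing): "pixels" (400x640 bool, what is visible of it) and "at" ([column, row] in pixels, amid what is visible of it).
The state is a dict: "time_s": time; "qpos": joint angles; "qvel": joint speeds; "effort": joint torques, N m; "ee_pos": TCP position; "ee_rot": TCP orientation; "force": force on the tool from outside, world axes, zero at the start; "torque": the same for the moment, N m; "gripper_width": finger opening in mm; "gripper_force": force on a finger pad.
Only numpy, scipy, OpenCV 4.12 (cv2) and the standard library are available. Lean on these libraries where they do the work, as an engineer would, in place of code of your own. Each camera call takes 0.05 s, during which the arm holds its last target. There are 200 camera calls.

## Working session

There is one attempt and no reset: what is moved stays moved. The work goes in short steps, Python scripts to look and compute and a tool call to move; the robot and the scene stay as the last step left them, time stands still between calls to the robot, and variables do not carry over. Pictures are saved under pics/ and viewed, at most 14 in all, crops included, and the job is handed in when it is done.

Besides the shell and the picture viewer there is one more tool, called after ">>>" by a JSON object that holds its "api" and its "payload", one argument or row to a line. servo_tool: Moves the arm, as the interface text tells. Its arguments: {"type":"object","properties":{"steps":{"type":"array","items":{"type":"array"}},"squeeze":{"type":"number"}},"required":["steps"]}

```bash
mkdir -p pics; ls
cat > h.py <<'E'
import numpy as np, cv2
from workcell import state, cams, ticket, look_for, outline_of, env
from scipy.spatial.transform import Rotation as R
def grab(n):
    s=state(); p=cams.grab_frame(n)
    if n=='wrist':
        T=np.eye(4);T[:3,:3]=R.from_euler('xyz',s['ee_rot'],degrees=True).as_matrix();T[:3,3]=s['ee_pos']
        C=T@np.array(p['tool_from_camera']);p['eye']=C[:3,3];p['rotation']=C[:3,:3]
    return p
def cloud(p):
    z=p['z_map'];h,w=z.shape;f=h/2/np.tan(np.radians(p['fovy'])/2)
    u,v=np.meshgrid(np.arange(w),np.arange(h))
    c=np.stack([(u-p['cx'])/f*z,-(v-p['cy'])/f*z,-z],-1)
    W=c@np.array(p['rotation']).T+np.array(p['eye']);W[z==0]=np.nan
    return W
def save(p,n): cv2.imwrite('pics/'+n,p['color'][...,::-1])
E
python3 - <<'E'
from h import *
print(state())
for n in('scene','side'):
    p=grab(n);save(p,n+'0.png');W=cloud(p)
    print(n,{k:v for k,v in p.items() if k not in('color','z_map')})
    for t in 'bottle mortar tin latchbox riser tray carousel thermometer'.split():
        for o in outline_of(p,t)[:3]:
            P=W[o['pixels']];P=P[~np.isnan(P[:,0])]
            print(t,round(o['confidence'],2),np.round(o['at']),len(P),np.round(np.percentile(P,[2,50,98],axis=0)).tolist() if len(P) else '')
E
```

```text
pics
{'time_s': 0.0, 'qpos': array([-7.51723041e+01,  1.83514546e+01,  8.97062143e+01,  1.84953466e-03,
        7.20428553e+01, -1.14702627e+00]), 'qvel': array([-0.13787661, -0.01082059,  0.02402265, -0.11348237,  0.11849089,
       -0.04492798]), 'effort': array([ 2.38582885e-03, -4.12455511e+01, -2.31969041e+01,  7.27650826e-02,
        4.57406673e-02, -1.40395091e-04]), 'ee_pos': array([ 158.1290374 , -552.35034675,  235.12340883]), 'ee_rot': array([-1.79899531e+02, -3.77038098e-03,  1.59741471e+01]), 'force': array([-0.20856704, -0.65449156,  0.04929755]), 'torque': array([ 0.06166945, -0.06142097, -0.02747985]), 'gripper_force': 0.0, 'gripper_width': 91.37946210084787}Traceback (most recent call last):
  File "<stdin>", line 4, in <module>
  File "h.py", line 14, in cloud
    W=c@np.array(p['rotation']).T+np.array(p['eye']);W[z==0]=np.nan
      ~~~~~~~~~~~~~~~~~~~~~~~~~~~^~~~~~~~~~~~~~~~~~~
ValueError: operands could not be broadcast together with shapes (400,640) (3,)
```

```bash
sed -i "s/    return p$/    elif np.ndim(p['rotation'])==1: p['rotation']=R.from_euler('xyz',p['rotation'],degrees=True).as_matrix()\n    return p/" h.py
python3 - <<'E'
from h import *
for n in('scene','side'):
    p=cams.grab_frame(n);print(p['rotation'])
    p=grab(n);save(p,n+'0.png');W=cloud(p)
    print(n,{k:v for k,v in p.items() if k not in('color','z_map')})
    for t in 'bottle mortar tin latchbox riser tray carousel thermometer'.split():
        for o in outline_of(p,t)[:3]:
            P=W[o['pixels']];P=P[~np.isnan(P[:,0])]
            print(t,round(o['confidence'],2),np.round(o['at']),len(P),np.round(np.percentile(P,[2,50,98],axis=0)).tolist() if len(P) else '')
E
```

```text
[44.16829659 -0.60349158 42.31663548]
scene {'fovy': 46.32913364212533, 'cx': 333.5579222657322, 'cy': 197.148024413956, 'eye': array([ 998.32201099, -546.64219949,  772.20740769]), 'rotation': array([[ 0.73939464, -0.48832999,  0.4634969 ],
       [ 0.67318989,  0.52545371, -0.52030162],
       [ 0.01053272,  0.69672966,  0.71725647]]), 'shot': 3}
bottle 0.61 [300. 216.] 749 [[477.0, -132.0, 10.0], [524.0, -119.0, 63.0], [535.0, -51.0, 97.0]]
bottle 0.56 [233. 212.] 674 [[390.0, -214.0, 4.0], [412.0, -200.0, 50.0], [422.0, -177.0, 84.0]]
mortar 0.59 [345. 171.] 573 [[465.0, 39.0, 18.0], [491.0, 64.0, 45.0], [516.0, 92.0, 61.0]]
tin 0.83 [327. 189.] 648 [[484.0, -43.0, 17.0], [513.0, -30.0, 68.0], [528.0, -1.0, 78.0]]
tin 0.81 [259. 187.] 622 [[362.0, -125.0, 3.0], [393.0, -109.0, 52.0], [404.0, -83.0, 63.0]]
tin 0.7 [336. 137.] 518 [[371.0, 122.0, 1.0], [399.0, 133.0, 45.0], [413.0, 161.0, 64.0]]
latchbox 0.59 [347. 205.] 992 [[536.0, -52.0, 11.0], [567.0, -18.0, 48.0], [585.0, 50.0, 52.0]]
riser 0.59 [343. 227.] 4606 [[484.0, -146.0, 3.0], [585.0, -60.0, 10.0], [651.0, 114.0, 13.0]
[... 1085 characters left out ...]
0, 77.0], [521.0, 6.0, 81.0]]
tin 0.63 [258. 160.] 660 [[364.0, 124.0, 5.0], [388.0, 133.0, 54.0], [409.0, 169.0, 67.0]]
latchbox 0.93 [342. 203.] 937 [[533.0, -49.0, 21.0], [555.0, -20.0, 52.0], [580.0, 30.0, 55.0]]
riser 0.61 [349. 234.] 5009 [[455.0, -144.0, 8.0], [570.0, -66.0, 13.0], [644.0, 115.0, 16.0]]
tray 0.75 [292. 123.] 3230 [[359.0, 236.0, 2.0], [474.0, 303.0, 5.0], [589.0, 371.0, 12.0]]
carousel 0.83 [381. 350.] 10310 [[464.0, -367.0, 3.0], [579.0, -309.0, 51.0], [670.0, -241.0, 57.0]]
thermometer 0.62 [380. 214.] 263 [[615.0, -62.0, 18.0], [626.0, -20.0, 22.0], [639.0, 48.0, 25.0]]
thermometer 0.26 [304. 176.] 649 [[459.0, 42.0, 15.0], [485.0, 71.0, 49.0], [511.0, 96.0, 65.0]]
```

View pics/scene0.png

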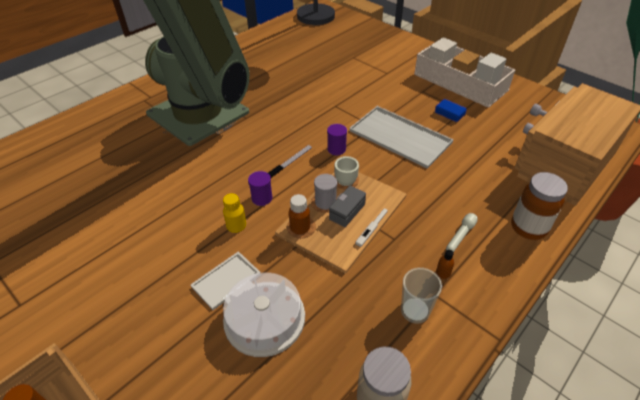

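View pics/side0.png

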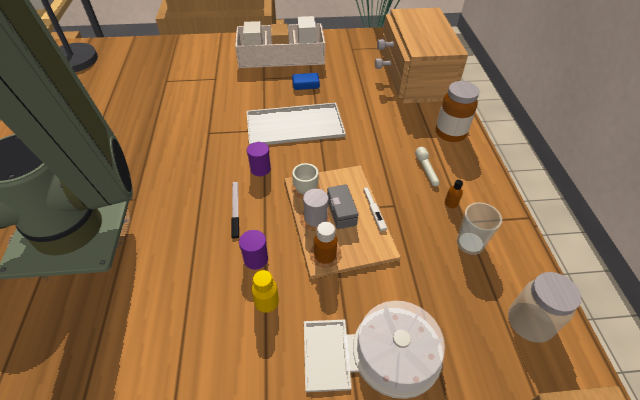

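Scene picture: the amber bottle at (300,216), grey tin at (327,189), mortar at (345,171) and box at (347,205) are on the riser. The tray is at (402,135), and the cradle and drum at (225,280)/(262,312). Look-alikes: yellow bottle (233,212), purple tins (259,187) and (336,137), and a small amber dropper at side (455,194). By the description I take the three on the riser. Next, a close look with the wrist camera.

>>> {"api": "servo_tool", "payload": {
  "steps": [
    [0,[10,-15,-5],[0,0,0.14]],
    [0,[10,-15,-5],[0,0,0.139]],
    [0,[18,-30,-5],[0,0,0]],
    [0,[18,-30,-5],[0,0,0]],
    [0,[18,-30,-5],[0,0,0]],
    [0,[18,-30,-5],[0,0,0]],
    [0,[18,-30,-5],[0,0,0]],
    [0,[18,-30,-5],[0,0,0]],
    [0,[18,-30,-5],[0,0,0]],
    [0,[18,-30,-5],[0,0,0]]
  ],
  "squeeze": 15
}}

```text
time_s: 2.05
ee_pos: [316.1, -278.1, 286.3]
ee_rot: [180.0, -0.0, -0.0]
force: [0.7, -1.0, 0.2]
gripper_width: 90.9
gripper_force: 0.0
```

>>> {"api": "servo_tool", "payload": {
  "steps": [
    [0,[18,-35,-5],[0,0,0]],
    [0,[18,-35,-5],[0,0,0]],
    [0,[18,-35,-5],[0,0,0]],
    [0,[18,-35,0],[0,0,0]],
    [0,[18,-35,0],[0,0,0]],
    [0,[15,-35,0],[0,0,0]],
    [0,[10,-30,0],[0,0,0]],
    [0,[0,-20,0],[0,0,0]],
    [0,[0,0,0],[0,0,0]],
    [0,[0,0,0],[0,0,0]]
  ]
}}

```text
time_s: 3.05
ee_pos: [430.6, -19.6, 301.0]
ee_rot: [180.0, -0.0, 0.1]
force: [0.4, -0.4, 0.6]
gripper_width: 91.2
gripper_force: 0.0
```

```bash
cat > m.py <<'E'
from h import *
def rep(p,things,zt={}):
    W=cloud(p)
    for t in things:
        for o in outline_of(p,t)[:2]:
            P=W[o['pixels']];P=P[~np.isnan(P[:,0])]
            if len(P)<30: continue
            top=np.percentile(P[:,2],97);Q=P[P[:,2]>top-4]
            c,r=cv2.minEnclosingCircle(Q[:,:2].astype(np.float32))
            (mx,my),sz,a=cv2.minAreaRect(Q[:,:2].astype(np.float32))
            print(t,round(o['confidence'],2),np.round(o['at']),len(P),'top',round(top,1),'circ',np.round(c,1),round(r,1),'rect',round(mx,1),round(my,1),np.round(sz,1),round(a,1))
E
python3 - <<'E'
from m import *
s=state();print(s['time_s'],s['ee_pos'],s['ee_rot'])
p=grab('wrist');save(p,'w1.png');rep(p,'bottle mortar tin latchbox riser thermometer'.split())
E
```

```text
3.05 [430.56322159 -19.55182056 300.97932386] [ 1.79953980e+02 -4.67228461e-03  5.34041837e-02]
bottle 0.96 [394. 104.] 1552 top 97.7 circ [ 512.6 -108.7] 16.5 rect 512.7 -108.3 [31.7 29.9] 89.1
bottle 0.83 [454. 197.] 1615 top 83.6 circ [ 399.1 -191. ] 16.1 rect 399.3 -190.5 [30.2 31.4] 3.0
mortar 0.96 [244. 127.] 1957 top 61.2 circ [487.4  68.3] 27.9 rect 487.5 68.4 [53.1 54.8] 0.1
tin 0.76 [186. 206.] 1780 top 63.7 circ [387.6 146.8] 24.7 rect 387.7 146.5 [46.9 48. ] 37.8
tin 0.72 [378. 217.] 1630 top 63.9 circ [378.6 -99.3] 25.0 rect 378.9 -99.3 [48.8 49.1] 65.9
latchbox 0.76 [306.  68.] 3094 top 52.1 circ [556.6  -6.9] 44.8 rect 557.0 -7.1 [44.7 83.2] 8.6
riser 0.98 [309.  42.] 20324 top 12.7 circ [549.8 -10.7] 154.6 rect 549.9 -11.8 [179.6 259.4] 8.6
thermometer 0.64 [305.   9.] 1072 top 22.0 circ [625.5  -5.6] 58.2 rect 626.0 -5.6 [ 14.6 116.3] 5.0
```

View pics/w1.png

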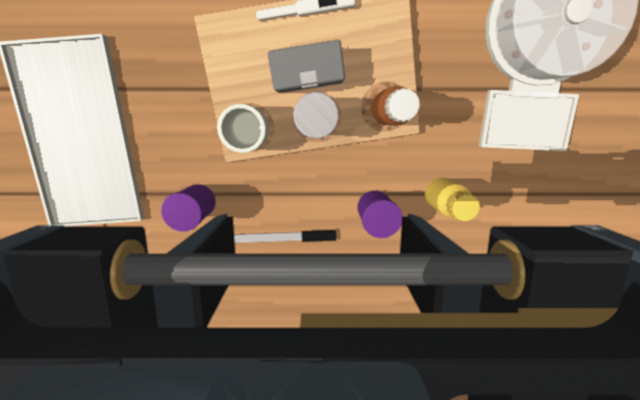

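The wrist picture shows the mortar at (244,127), grey tin at (316,116), amber bottle at (394,104) and box at (306,68) on the riser. Purple tins are at (186,206)/(378,217) and the yellow bottle at (454,197). The tray is on the left, and the cradle is at (528,120).

Run:
```python
from m import *
p=grab('wrist');W=cloud(p)
for o in outline_of(p,'tin'):
    P=W[o['pixels']];P=P[~np.isnan(P[:,0])];top=np.percentile(P[:,2],97);Q=P[P[:,2]>top-4,:2].astype(np.float32)
    print('tin',o['confidence'],o['at'],top,cv2.minEnclosingCircle(Q))
for t in('tray','carousel'):
    for o in outline_of(p,t)[:1]:
        P=W[o['pixels']];P=P[~np.isnan(P[:,0])]
        print(t,o['confidence'],cv2.minAreaRect(P[:,:2].astype(np.float32)))
        if t=='carousel':
            Q=P[(P[:,2]<13)];print(len(Q),cv2.minAreaRect(Q[:,:2].astype(np.float32)))
            Q=P[(P[:,2]<10)&(P[:,0]<465)];print(len(Q),Q.min(0),Q.max(0),np.polyfit(*zip(*[(y,Q[abs(Q[:,1]-y)<2,0].min()) for y in range(-335,-270,5) if (abs(Q[:,1]-y)<2).any()]),1))
            D=P[P[:,2]>45];print('drum',cv2.minEnclosingCircle(D[:,:2].astype(np.float32)))
            np.save('car.npy',P)
cv2.imwrite('pics/crop1.png',cv2.resize(p['color'][60:160,210:610,::-1],None,fx=2,fy=2))
```

```text
tin 0.73 [186.2, 205.2] 63.49290327740164 ((387.3506774902344, 146.79913330078125), 24.97470474243164)
tin 0.59 [376.7, 214.6] 63.96160320671475 ((378.9258117675781, -99.4035873413086), 24.86182975769043)
tin 0.57 [315.7, 117.4] 77.97334952348977 ((502.1448669433594, -17.598899841308594), 24.807641983032227)
tray 0.7 ((474.7138366699219, 306.4578857421875), (248.0489959716797, 142.72352600097656), 4.150808334350586)
carousel 0.92 ((542.6334838867188, -312.5231628417969), (185.33404541015625, 172.82057189941406), 83.8871841430664)
6583 ((542.6334838867188, -312.5231628417969), (185.33404541015625, 172.82057189941406), 83.8871841430664)
288 [ 457.56801655 -351.87798078   -2.12557108] [ 464.99012744 -238.83936612    9.10616843] [7.47472836e-02 4.83680230e+02]
drum ((612.1215209960938, -301.44842529296875), 68.13287353515625)
```

View pics/crop1.png

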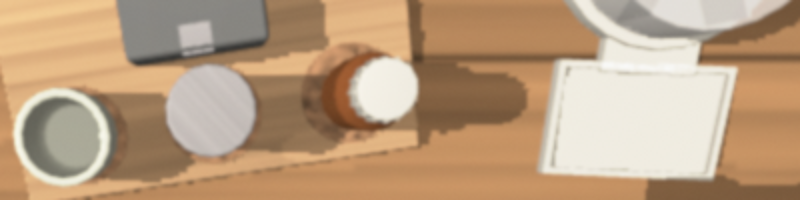

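The crop confirms the choice: white mortar, grey tin and amber bottle with a white cap. The cradle is at right, and the latch is on the robot side of the box. Going to the bottle.

>>> {"api": "servo_tool", "payload": {
  "steps": [
    [55,[20,22,15],[0,0,0]],
    [55,[20,22,25],[0,0,0]],
    [55,[21,22,35],[0,0,0]],
    [55,[21,23,35],[0,0,0]],
    [55,[0,0,30],[0,0,0]],
    [55,[0,0,15],[0,0,0]],
    [55,[0,0,5],[0,0,0]],
    [55,[0,0,0],[0,0,0]],
    [55,[0,0,0],[0,0,0]],
    [55,[0,0,0],[0,0,0]]
  ]
}}

```text
time_s: 4.6
ee_pos: [513.4, -108.5, 142.3]
ee_rot: [180.0, -0.2, 0.0]
force: [-0.3, 0.2, 0.4]
gripper_width: 71.6
gripper_force: 0.0
```

>>> {"api": "servo_tool", "payload": {
  "steps": [
    [55,[-1,0,30],[0,0,0]],
    [55,[0,0,30],[0,0,0]],
    [55,[0,0,22],[0,0,0]],
    [55,[0,0,11],[0,0,0]],
    [55,[0,0,0],[0,0,0]],
    [150,[0,0,0],[0,0,0]],
    [150,[0,0,0],[0,0,0]],
    [150,[0,0,0],[0,0,0]],
    [150,[0,0,0],[0,0,0]],
    [150,[0,0,0],[0,0,0]]
  ],
  "squeeze": 15
}}

```text
time_s: 5.6
ee_pos: [512.2, -108.7, 48.8]
ee_rot: [180.0, -0.1, -0.0]
force: [-0.5, 0.2, 4.3]
gripper_width: 43.8
gripper_force: 15.0
```

>>> {"api": "servo_tool", "payload": {
  "steps": [
    [150,[0,0,-15],[0,0,0]],
    [150,[0,0,-30],[0,0,0]],
    [150,[0,0,-35],[0,0,0]],
    [150,[0,-10,-20],[0,0,0]],
    [150,[3,-25,-10],[0,0,0]],
    [150,[5,-40,0],[0,0,0]],
    [150,[5,-40,0],[0,0,0]],
    [150,[5,-40,0],[0,0,0]],
    [150,[5,-40,0],[0,0,0]],
    [150,[5,-40,0],[0,0,0]]
  ]
}}

```text
time_s: 6.6
ee_pos: [539.4, 128.1, 157.7]
ee_rot: [180.0, 0.0, -0.0]
force: [1.4, 0.1, -0.2]
gripper_width: 43.5
gripper_force: 15.0
```

>>> {"api": "servo_tool", "payload": {
  "steps": [
    [150,[4,-40,0],[0,0,0]],
    [150,[1,-40,0],[0,0,0]],
    [150,[0,-40,0],[0,0,0]],
    [150,[0,-35,0],[0,0,0]],
    [150,[0,-20,0],[0,0,0]],
    [150,[0,-10,0],[0,0,0]],
    [150,[0,0,20],[0,0,0]],
    [150,[0,0,30],[0,0,0]],
    [150,[0,0,20],[0,0,0]],
    [150,[0,0,0],[0,0,0]]
  ]
}}

```text
time_s: 7.6
ee_pos: [542.8, 309.1, 84.7]
ee_rot: [179.8, 0.4, -0.1]
force: [-0.5, -0.2, -2.0]
gripper_width: 43.5
gripper_force: 15.0
```

Run:
```python
from m import *
s=state();print(s['time_s'],s['ee_pos'],s['gripper_width'])
p=grab('wrist');save(p,'w2.png');rep(p,['tray'])
p=grab('side');rep(p,['tray','bottle'])
```

```text
7.6 [542.78563821 309.06088536  84.74924546] 43.53287854460468
tray 0.66 [326. 178.] 14643 top 9.0 circ [560.4 308.1] 72.6 rect 560.9 308.2 [ 68.1 130.3] 4.2
tray 0.63 [292. 123.] 3151 top 12.0 circ [474.  302.8] 133.4 rect 473.8 302.8 [239.5 135.2] 3.6
bottle 0.84 [263. 290.] 943 top 86.1 circ [ 398.6 -190.2] 16.4 rect 398.3 -190.1 [29.6 30.9] 60.8
bottle 0.52 [314. 100.] 49 top 93.0 circ [526.1 300.6] 3.7 rect 526.1 300.6 [7.  2.4] 85.3
```

View pics/w2.png

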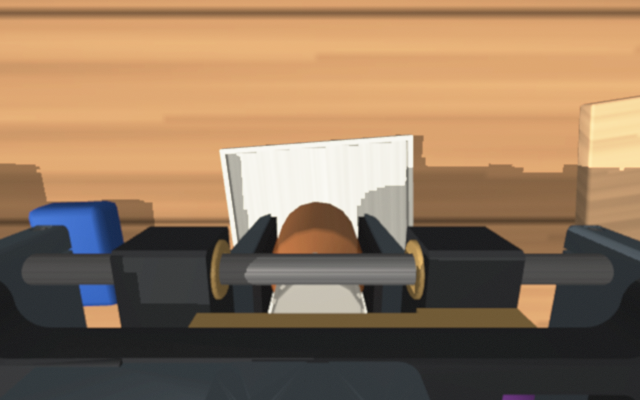

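The picture shows the bottle held upright above the tray near its far end (318,235), with the blue block clear at left. Lowering.

>>> {"api": "servo_tool", "payload": {
  "steps": [
    [150,[0,0,18],[0,0,0]],
    [150,[0,0,16],[0,0,0]],
    [150,[0,0,8],[0,0,0]],
    [150,[0,0,4],[0,0,0]],
    [150,[0,0,0],[0,0,0]],
    [150,[0,0,0],[0,0,0]],
    [85,[0,0,0],[0,0,0]],
    [55,[0,0,0],[0,0,0]],
    [55,[0,0,0],[0,0,0]],
    [55,[0,0,-10],[0,0,0]]
  ]
}}

```text
time_s: 8.85
ee_pos: [543.9, 311.1, 51.2]
ee_rot: [179.9, 0.1, -0.0]
force: [-0.1, -0.3, -0.3]
gripper_width: 70.5
gripper_force: 0.0
```

>>> {"api": "servo_tool", "payload": {
  "steps": [
    [55,[0,0,-30],[0,0,0]],
    [55,[0,0,-40],[0,0,0]],
    [55,[0,0,-40],[0,0,0]],
    [55,[-4,38,0],[0,0,0]],
    [55,[-4,42,0],[0,0,0]],
    [55,[-4,42,0],[0,0,0]],
    [55,[-6,42,0],[0,0,0]],
    [55,[-6,42,0],[0,0,0]],
    [55,[-6,42,0],[0,0,0]],
    [55,[-6,30,0],[0,0,0]]
  ]
}}

```text
time_s: 9.85
ee_pos: [508.3, 31.3, 162.9]
ee_rot: [180.0, -0.1, -0.1]
force: [-0.5, -0.2, -0.8]
gripper_width: 71.7
gripper_force: 0.0
```

>>> {"api": "servo_tool", "payload": {
  "steps": [
    [55,[-3,25,0],[0,0,0]],
    [55,[-3,20,0],[0,0,0]],
    [55,[0,6,10],[0,0,0]],
    [55,[0,0,20],[0,0,0]],
    [55,[0,0,5],[0,0,0]],
    [55,[0,0,0],[0,0,0]],
    [55,[0,0,0],[0,0,0]],
    [55,[0,0,0],[0,0,0]],
    [55,[0,0,0],[0,0,0]],
    [55,[0,0,0],[0,0,0]]
  ]
}}

```text
time_s: 10.85
ee_pos: [502.9, -17.4, 127.3]
ee_rot: [180.0, -0.0, 0.0]
force: [-0.1, 0.5, -0.3]
gripper_width: 72.0
gripper_force: 0.0
```

Run:
```python
from m import *
s=state();print(s['time_s'],s['ee_pos'],s['ee_rot'])
p=grab('side');rep(p,['bottle','tin','mortar'])
```

```text
10.85 [502.90293739 -17.36994034 127.32947815] [ 1.79990878e+02 -4.73910805e-02  7.09046331e-04]
bottle 0.6 [262. 290.] 886 top 86.2 circ [ 397.1 -189.8] 16.3 rect 397.5 -190.3 [29.9 30.7] 45.8
tin 0.68 [254. 249.] 879 top 66.6 circ [377.3 -98.4] 25.1 rect 377.6 -98.9 [47.8 48.2] 23.3
tin 0.66 [258. 161.] 635 top 67.2 circ [386.5 147.7] 25.3 rect 386.6 147.9 [49.5 45.8] 46.0
```

>>> {"api": "servo_tool", "payload": {
  "steps": [
    [55,[0,0,25],[0,0,0]],
    [55,[0,0,28],[0,0,0]],
    [55,[0,0,18],[0,0,0]],
    [55,[0,0,8],[0,0,0]],
    [55,[0,0,0],[0,0,0]],
    [145,[0,0,0],[0,0,0]],
    [145,[0,0,0],[0,0,0]],
    [145,[0,0,0],[0,0,0]],
    [145,[0,0,0],[0,0,0]],
    [145,[0,0,0],[0,0,0]]
  ]
}}

```text
time_s: 12.05
ee_pos: [503.3, -17.6, 48.8]
ee_rot: [180.0, -0.1, -0.0]
force: [-0.5, -1.1, 4.8]
gripper_width: 49.6
gripper_force: 15.0
```

>>> {"api": "servo_tool", "payload": {
  "steps": [
    [145,[0,0,-15],[0,0,0]],
    [145,[0,0,-30],[0,0,0]],
    [145,[0,0,-30],[0,0,0]],
    [145,[0,-12,-15],[0,0,0]],
    [145,[-4,-30,0],[0,0,0]],
    [145,[-5,-40,0],[0,0,0]],
    [145,[-5,-40,0],[0,0,0]],
    [145,[-5,-40,0],[0,0,0]],
    [145,[-5,-40,0],[0,0,0]],
    [145,[-5,-40,0],[0,0,0]]
  ]
}}

```text
time_s: 13.05
ee_pos: [472.9, 226.0, 137.7]
ee_rot: [180.0, 0.0, -0.0]
force: [0.6, -0.4, -0.9]
gripper_width: 49.2
gripper_force: 15.0
```

>>> {"api": "servo_tool", "payload": {
  "steps": [
    [145,[0,-40,0],[0,0,0]],
    [145,[0,-25,0],[0,0,0]],
    [145,[0,-15,5],[0,0,0]],
    [145,[0,0,25],[0,0,0]],
    [145,[0,0,30],[0,0,0]],
    [145,[0,0,20],[0,0,0]],
    [145,[0,0,10],[0,0,0]],
    [145,[0,0,0],[0,0,0]],
    [145,[0,0,0],[0,0,0]],
    [145,[0,0,0],[0,0,0]]
  ]
}}

```text
time_s: 14.05
ee_pos: [474.6, 304.8, 49.1]
ee_rot: [-179.9, -0.1, -0.0]
force: [-0.2, -0.2, -1.0]
gripper_width: 49.3
gripper_force: 15.0
```

>>> {"api": "servo_tool", "payload": {
  "steps": [
    [145,[0,0,6],[0,0,0]],
    [145,[0,0,4],[0,0,0]],
    [145,[0,0,1],[0,0,0]],
    [145,[0,0,0],[0,0,0]],
    [85,[0,0,0],[0,0,0]],
    [55,[0,0,0],[0,0,0]],
    [55,[0,0,0],[0,0,0]],
    [55,[0,0,-15],[0,0,0]],
    [55,[0,0,-35],[0,0,0]],
    [55,[0,0,-40],[0,0,0]]
  ]
}}

```text
time_s: 15.05
ee_pos: [472.8, 304.0, 126.5]
ee_rot: [179.9, 0.2, -0.0]
force: [1.1, 0.2, 0.4]
gripper_width: 71.6
gripper_force: 0.0
```

>>> {"api": "servo_tool", "payload": {
  "steps": [
    [55,[0,25,-10],[0,0,0]],
    [55,[2,40,0],[0,0,0]],
    [55,[2,40,0],[0,0,0]],
    [55,[3,40,0],[0,0,0]],
    [55,[3,40,0],[0,0,0]],
    [55,[3,30,0],[0,0,0]],
    [55,[0,15,10],[0,0,0]],
    [55,[0,6,20],[0,0,0]],
    [55,[0,0,0],[0,0,0]],
    [55,[0,0,0],[0,0,0]]
  ]
}}

```text
time_s: 16.05
ee_pos: [486.6, 68.7, 106.9]
ee_rot: [-180.0, 0.0, -0.0]
force: [0.3, -0.6, -0.3]
gripper_width: 71.5
gripper_force: 0.0
```

Run:
```python
from m import *
s=state();print(s['time_s'],s['ee_pos'],s['ee_rot'])
p=grab('side');W=cloud(p)
for t in ['bottle','tin','latchbox']:
  for o in outline_of(p,t):
    P=W[o['pixels']];P=P[~np.isnan(P[:,0])]
    if len(P)<30: continue
    top=np.percentile(P[:,2],97);print(t,o['confidence'],o['at'],top,cv2.minEnclosingCircle(P[P[:,2]>top-4,:2].astype(np.float32)))
```

```text
16.05 [486.63451868  68.67714361 106.91427218] [-1.79998250e+02  3.61592990e-02 -2.43633244e-02]
bottle 0.97 [259.2, 290.1] 86.00094133334755 ((397.6163635253906, -190.60000610351562), 15.861244201660156)
bottle 0.64 [326.1, 109.7] 88.29423743511043 ((537.9014282226562, 185.4552459716797), 130.59683227539062)
tin 0.72 [256.1, 158.3] 67.04400457441848 ((385.5054931640625, 148.1842498779297), 26.132978439331055)
tin 0.68 [253.5, 249.3] 66.7390422562353 ((376.55908203125, -98.49272918701172), 25.14960479736328)
latchbox 0.63 [340.9, 203.8] 55.293913078472265 ((556.0656127929688, -7.258822917938232), 43.79095458984375)
```

Mortar: descend and grip.

>>> {"api": "servo_tool", "payload": {
  "steps": [
    [52,[0,0,20],[0,0,0]],
    [52,[0,0,22],[0,0,0]],
    [52,[0,0,12],[0,0,0]],
    [52,[0,0,5],[0,0,0]],
    [52,[0,0,0],[0,0,0]],
    [130,[0,0,0],[0,0,0]],
    [130,[0,0,0],[0,0,0]],
    [130,[0,0,0],[0,0,0]],
    [130,[0,0,0],[0,0,0]],
    [130,[0,0,0],[0,0,0]]
  ],
  "squeeze": 18
}}

```text
time_s: 17.25
ee_pos: [487.3, 68.6, 48.7]
ee_rot: [-180.0, -0.1, -0.0]
force: [-0.5, 0.3, 7.2]
gripper_width: 55.2
gripper_force: 18.0
```

>>> {"api": "servo_tool", "payload": {
  "steps": [
    [130,[0,0,-10],[0,0,0]],
    [130,[0,0,-25],[0,0,0]],
    [130,[0,0,-30],[0,0,0]],
    [130,[0,0,-20],[0,0,0]],
    [130,[-10,-25,0],[0,0,0]],
    [130,[-15,-40,0],[0,0,0]],
    [130,[-15,-40,0],[0,0,0]],
    [130,[-15,-40,0],[0,0,0]],
    [130,[-15,-40,0],[0,0,0]],
    [130,[-10,-30,0],[0,0,0]]
  ]
}}

```text
time_s: 18.25
ee_pos: [405.1, 285.2, 132.9]
ee_rot: [180.0, 0.1, 0.1]
force: [1.0, -0.2, -2.3]
gripper_width: 55.5
gripper_force: 18.0
```

>>> {"api": "servo_tool", "payload": {
  "steps": [
    [130,[0,-10,0],[0,0,0]],
    [130,[-1,-5,10],[0,0,0]],
    [130,[0,0,25],[0,0,0]],
    [130,[0,0,25],[0,0,0]],
    [130,[0,0,18],[0,0,0]],
    [130,[0,0,8],[0,0,0]],
    [130,[0,0,6],[0,0,0]],
    [130,[0,0,3],[0,0,0]],
    [130,[0,0,0],[0,0,0]],
    [130,[0,0,0],[0,0,0]]
  ]
}}

```text
time_s: 19.25
ee_pos: [406.2, 298.7, 38.5]
ee_rot: [-180.0, -0.1, -0.0]
force: [0.4, -0.3, -2.1]
gripper_width: 55.7
gripper_force: 18.0
```

>>> {"api": "servo_tool", "payload": {
  "steps": [
    [90,[0,0,0],[0,0,0]],
    [52,[0,0,0],[0,0,0]],
    [52,[0,0,0],[0,0,0]],
    [52,[0,0,-15],[0,0,0]],
    [52,[0,0,-30],[0,0,0]],
    [52,[0,0,-40],[0,0,0]],
    [52,[0,10,-40],[0,0,0]],
    [52,[5,30,-30],[0,0,0]],
    [52,[8,40,-20],[0,0,0]],
    [52,[8,40,0],[0,0,0]]
  ]
}}

```text
time_s: 20.25
ee_pos: [428.5, 178.3, 216.4]
ee_rot: [-179.8, -0.4, 0.1]
force: [0.8, -1.0, -0.1]
gripper_width: 72.7
gripper_force: 0.0
```

Run:
```python
from m import *
s=state();print(s['time_s'],s['ee_pos'],s['ee_rot'])
p=grab('side');save(p,'s3.png');W=cloud(p)
for t in ['bottle','tin','mortar','latchbox','thermometer']:
  for o in outline_of(p,t):
    P=W[o['pixels']];P=P[~np.isnan(P[:,0])]
    if len(P)<30: continue
    top=np.percentile(P[:,2],97);print(t,o['confidence'],o['at'],top,cv2.minEnclosingCircle(P[P[:,2]>top-4,:2].astype(np.float32)))
```

```text
20.25 [428.50086032 178.30729955 216.39703574] [-1.79849624e+02 -4.27234303e-01  8.76657166e-02]
bottle 0.71 [322.9, 106.1] 89.74073393678435 ((544.5846557617188, 311.86578369140625), 16.454343795776367)
bottle 0.61 [261.0, 289.4] 86.07522509181499 ((397.5963134765625, -190.10263061523438), 16.563661575317383)
tin 0.94 [293.0, 113.2] 70.03832256830196 ((472.42840576171875, 305.9654541015625), 26.499107360839844)
tin 0.84 [253.7, 249.7] 66.78873788133393 ((377.1338806152344, -98.08940887451172), 24.975627899169922)
tin 0.8 [256.9, 161.1] 67.07310491133836 ((386.57666015625, 145.7816619873047), 24.09263038635254)
mortar 0.77 [268.0, 112.0] 53.48351039444645 ((406.2800598144531, 300.1653137207031), 29.83808708190918)
latchbox 0.65 [341.1, 204.7] 55.034799307738766 ((557.7508544921875, -5.814088821411133), 44.80736541748047)
thermometer 0.61 [378.0, 212.5] 25.221531457301488 ((623.7147216796875, -5.853462219238281), 56.483524322509766)
```

View pics/s3.png

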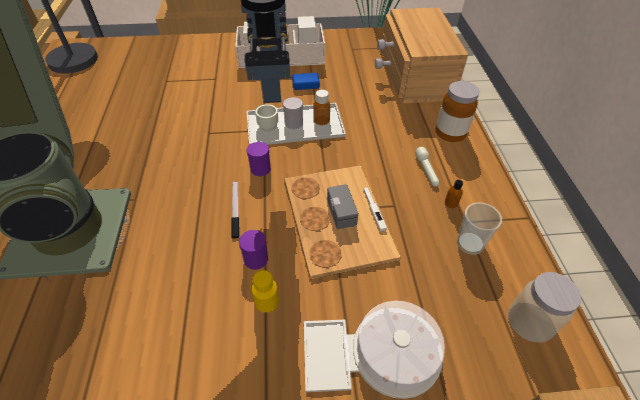

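The side picture shows all three standing on the tray at (267,117), (293,112) and (322,107), with the three cork rounds empty and the box untouched at (342,205). Next, a near look at the box.

>>> {"api": "servo_tool", "payload": {
  "steps": [
    [0,[9,25,0],[0,0,0]],
    [0,[10,30,0],[0,0,0]],
    [0,[10,35,0],[0,0,0]],
    [0,[10,35,0],[0,0,0]],
    [0,[10,35,5],[0,0,0]],
    [0,[10,25,5],[0,0,0]],
    [0,[10,10,6],[0,0,-0.075]],
    [0,[0,0,0],[0,0,-0.075]],
    [0,[0,0,0],[0,0,0]],
    [0,[0,0,0],[0,0,0]]
  ]
}}

```text
time_s: 21.55
ee_pos: [495.7, -15.4, 196.6]
ee_rot: [-180.0, 0.0, 8.6]
force: [-0.2, -0.3, 0.3]
gripper_width: 91.4
gripper_force: 0.0
```

```bash
cat > box.py <<'E'
from m import *
s=state();print(s['time_s'],s['ee_pos'],s['ee_rot'],s['gripper_width'])
Rt=R.from_euler('xyz',s['ee_rot'],degrees=True)
import sys
p=grab('wrist');save(p,sys.argv[1]);W=cloud(p)
for o in outline_of(p,'latchbox')[:1]:
    P=W[o['pixels']];P=P[~np.isnan(P[:,0])];top=np.percentile(P[:,2],90)
    Q=P[abs(P[:,2]-top)<4];T=Rt.inv().apply(Q-s['ee_pos'])
    print(o['confidence'],o['at'],top,cv2.minAreaRect(Q[:,:2].astype(np.float32)),'tool',cv2.minAreaRect(T[:,:2].astype(np.float32)))
    print('tool y ext',np.percentile(T[:,1],[0.5,99.5]),'x',np.percentile(T[:,0],[0.5,99.5]))
E
python3 box.py w4.png
```

```text
21.55 [495.71274851 -15.43204561 196.58029827] [-1.79984041e+02  3.93226340e-02  8.58630318e+00] 91.37130023386423
0.81 [318.0, 122.7] 51.50057839773459 ((556.8329467773438, -6.729839324951172), (44.45122528076172, 83.88727569580078), 8.624892234802246) tool ((61.83605194091797, 0.5619659423828125), (83.88736724853516, 44.45221710205078), 89.96113586425781)
tool y ext [-40.5925864  41.5803824] x [40.58560972 84.00539679]
```

View pics/w4.png

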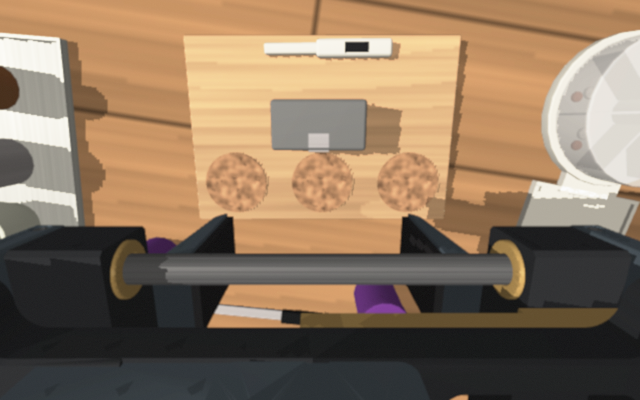

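The near picture shows the box at (318,124), square with the gripper and centred. Moving over it, then down.

>>> {"api": "servo_tool", "payload": {
  "steps": [
    [0,[20,0.5,10],[0,0,0]],
    [0,[25,0,25],[0,0,0]],
    [0,[17,0,30],[0,0,0]],
    [0,[0,0,30],[0,0,0]],
    [0,[0,0,15],[0,0,0]],
    [0,[0,0,5],[0,0,0]],
    [0,[0,0,0],[0,0,0]],
    [0,[0,0,0],[0,0,0]],
    [0,[0,0,0],[0,0,0]],
    [0,[0,0,0],[0,0,0]]
  ]
}}

```text
time_s: 22.65
ee_pos: [557.6, -7.7, 83.0]
ee_rot: [180.0, -0.1, 8.6]
force: [-0.4, -0.1, 0.6]
gripper_width: 91.1
gripper_force: 0.0
```

Run:
```python
from h import *
s=state();Rt=R.from_euler('xyz',s['ee_rot'],degrees=True);print(s['ee_pos'],s['ee_rot'],Rt.inv().apply(np.array([556.8,-6.7,0])-s['ee_pos']))
p=grab('wrist');save(p,'w5.png')
```

```text
[557.59112175  -7.73393415  82.98457043] [ 1.79973683e+02 -1.17206186e-01  8.57771641e+00] [-0.79781516 -1.17848108 82.98257947]
```

View pics/w5.png

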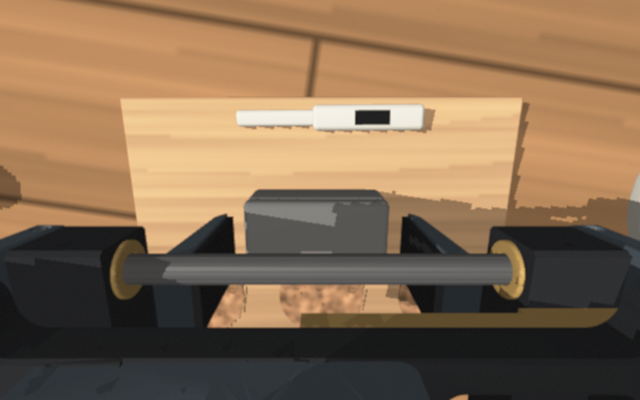

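The picture shows the box between the fingers (245–388, with the fingers at 235 and 402), so about 1 mm to go in -y.

>>> {"api": "servo_tool", "payload": {
  "steps": [
    [0,[-0.5,-1,0],[0,0,0]],
    [0,[0,0,5],[0,0,0]],
    [0,[0,0,8],[0,0,0]],
    [0,[0,0,10],[0,0,0]],
    [0,[0,0,10],[0,0,0]],
    [0,[0,0,8],[0,0,0]],
    [0,[0,0,2],[0,0,0]],
    [0,[0,0,0],[0,0,0]],
    [30,[0,0,0],[0,0,0]],
    [50,[0,0,0],[0,0,0]]
  ],
  "squeeze": 15
}}

```text
time_s: 23.7
ee_pos: [556.7, -6.8, 39.2]
ee_rot: [180.0, -0.0, 8.6]
force: [-0.1, 0.6, -0.6]
gripper_width: 83.8
gripper_force: 15.0
```

>>> {"api": "servo_tool", "payload": {
  "steps": [
    [50,[0,0,0],[0,0,0]],
    [50,[0,0,0],[0,0,0]],
    [50,[0,0,0],[0,0,0]],
    [50,[0,0,-5],[0,0,0]],
    [50,[0,0,-5],[0,0,0]],
    [50,[0,0,0],[0,0,0]],
    [50,[0,0,0],[0,0,0]],
    [50,[0,0,0],[0,0,0]],
    [50,[0,0,0],[0,0,0]],
    [50,[0,0,0],[0,0,0]]
  ]
}}

```text
time_s: 24.7
ee_pos: [556.3, -6.8, 48.7]
ee_rot: [180.0, 0.0, 8.6]
force: [-0.1, -0.2, -1.5]
gripper_width: 84.1
gripper_force: 15.0
```

>>> {"api": "servo_tool", "payload": {
  "steps": [
    [50,[0,0,-20],[0,0,0]],
    [50,[0,0,-35],[0,0,0]],
    [50,[0,0,-40],[0,0,0]],
    [50,[-15,20,-30],[0,0,0]],
    [50,[-25,35,-20],[0,0,0]],
    [50,[-25,35,-6],[0,0,0]],
    [50,[-25,35,0],[0,0,0]],
    [50,[-25,35,0],[0,0,0]],
    [50,[-25,35,0],[0,0,0]],
    [50,[-25,35,0],[0,0,0]]
  ]
}}

```text
time_s: 25.7
ee_pos: [426.5, -260.2, 200.0]
ee_rot: [180.0, -0.0, 8.6]
force: [0.6, -1.3, -1.2]
gripper_width: 84.2
gripper_force: 15.0
```

>>> {"api": "servo_tool", "payload": {
  "steps": [
    [50,[-10,20,0],[0,0,0.05]],
    [50,[0,0,0],[0,0,0.1]],
    [50,[0,0,0],[0,0,0.087]],
    [50,[0,0,0],[0,0,0]],
    [50,[0,0,0],[0,0,0]],
    [50,[0,0,0],[0,0,0]],
    [50,[0,0,0],[0,0,0]],
    [50,[0,0,0],[0,0,0]],
    [50,[0,0,0],[0,0,0]],
    [50,[0,0,0],[0,0,0]]
  ]
}}

```text
time_s: 26.7
ee_pos: [420.7, -280.1, 199.9]
ee_rot: [180.0, -0.0, -5.0]
force: [-0.3, 0.8, -1.2]
gripper_width: 84.1
gripper_force: 15.0
```

Run:
```python
from m import *
s=state();print(s['time_s'],s['ee_pos'],s['ee_rot'],s['gripper_width'])
p=grab('wrist');save(p,'w6.png');W=cloud(p);np.save('W6.npy',W)
for o in outline_of(p,'carousel')[:1]:
    m=o['pixels'];np.save('m6.npy',m);P=W[m];P=P[~np.isnan(P[:,0])]
    D=P[P[:,2]>45];print('drum',cv2.minEnclosingCircle(D[:,:2].astype(np.float32)))
    C=P[(P[:,2]<12)&(P[:,0]<530)&(P[:,2]>-3)];print(len(C),C.min(0),C.max(0),cv2.minAreaRect(C[:,:2].astype(np.float32)))
    F=C[C[:,2]<6];print('floor',len(F),cv2.minAreaRect(F[:,:2].astype(np.float32)))
```

```text
26.7 [ 420.70761645 -280.07218786  199.94997823] [ 1.79994139e+02 -4.23664536e-04 -4.97833372e+00] 84.10606286509152
drum ((581.1539306640625, -298.2376708984375), 59.14362716674805)
8268 [ 457.00788853 -356.8077779    -2.98630127] [ 529.9945086  -237.16591234    8.89291197] ((494.8293151855469, -296.56512451171875), (118.16545867919922, 73.262939453125), 88.02104949951172)
floor 7273 ((494.658203125, -296.5317077636719), (118.14447021484375, 72.83566284179688), 87.95053100585938)
```

View pics/w6.png

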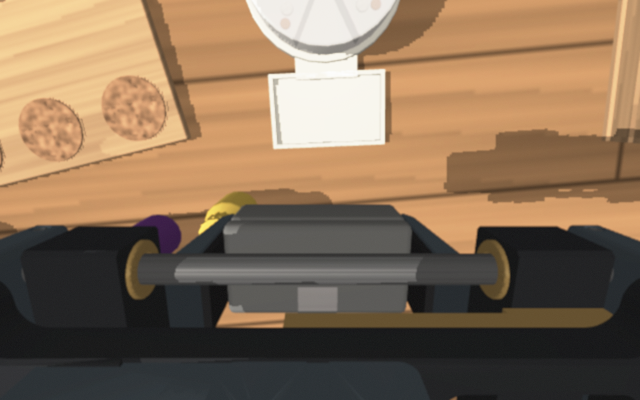

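The picture shows the box held level at (318,260), with the cradle ahead at (270–386, 70–148). Fitting its rim.

Run:
```python
import numpy as np,cv2
W=np.load('W6.npy');m=np.load('m6.npy')
def pt(c,r):
    w=W[r-1:r+2,c-1:c+2].reshape(-1,3);return np.round(np.nanmedian(w,0),1)
for c,r in [(277,145),(384,141),(272,77),(382,73),(330,110)]: print((c,r),pt(c,r))
P=W[m];P=P[~np.isnan(P[:,0])]
C=P[(P[:,2]<12)&(P[:,2]>1)&(P[:,0]<526)]
# exclude neck: front/sides lines by extreme points per bin
ys=np.arange(-345,-245,5);f=[C[abs(C[:,1]-y)<2.5,0].min() for y in ys];a=np.polyfit(ys,f,1);print('front',a,np.degrees(np.arctan(-a[0])))
xs=np.arange(468,520,4)
for n,g in(('R',np.min),('L',np.max)):
    v=[g(C[abs(C[:,0]-x)<2,1]) for x in xs];a=np.polyfit(xs,v,1);print(n,a,np.degrees(np.arctan(a[0])),np.polyval(a,494))
y=np.arange(-350,-245,8);print([round(C[abs(C[:,1]-k)<3,0].max(),1) for k in y])
```

```text
(277, 145) [ 465.3 -241.9    6.2]
(384, 141) [ 459.9 -351.2    5.7]
(272, 77) [ 531.2 -244.6    6.6]
(382, 73) [ 525.4 -352.1    6.3]
(330, 110) [ 495.3 -298.9    2.6]
front [4.41717530e-02 4.73394444e+02] -2.529210923169214
R [-3.39389535e-02 -3.36158102e+02] -1.943812695693299 -352.92394497027874
L [-4.64074902e-02 -2.16620407e+02] -2.657046969006437 -239.54570758713243
[np.float64(525.9), np.float64(525.9), np.float64(526.0), np.float64(525.8), np.float64(525.9), np.float64(525.7), np.float64(525.9), np.float64(525.6), np.float64(526.0), np.float64(526.0), np.float64(525.9), np.float64(525.6), np.float64(525.9), np.float64(525.9)]
```

>>> {"api": "servo_tool", "payload": {
  "steps": [
    [50,[20,3,0],[0,0,0]],
    [50,[30,4,10],[0,0,0]],
    [50,[25.5,3,20],[0,0,0]],
    [50,[0,0,30],[0,0,-0.043]],
    [50,[0,0,30],[0,0,0]],
    [50,[0,0,30],[0,0,0]],
    [50,[0,0,15],[0,0,0]],
    [50,[0,0,5],[0,0,0]],
    [50,[0,0,0],[0,0,0]],
    [50,[0,0,0],[0,0,0]]
  ]
}}

```text
time_s: 27.8
ee_pos: [495.7, -297.1, 60.9]
ee_rot: [179.9, -0.1, -2.5]
force: [0.4, 0.8, -0.6]
gripper_width: 84.0
gripper_force: 15.0
```

>>> {"api": "servo_tool", "payload": {
  "steps": [
    [50,[0,0,10],[0,0,0]],
    [50,[0,0,10],[0,0,0]],
    [50,[0,0,6],[0,0,0]],
    [50,[0,0,2.5],[0,0,0]],
    [50,[0,0,0],[0,0,0]],
    [50,[0,0,0],[0,0,0]],
    [20,[0,0,0],[0,0,0]],
    [0,[0,0,0],[0,0,0]],
    [0,[0,0,0],[0,0,0]],
    [0,[0,0,0],[0,0,0]]
  ]
}}

```text
time_s: 28.8
ee_pos: [495.1, -296.8, 31.6]
ee_rot: [180.0, -0.0, -2.5]
force: [-0.0, -0.4, 0.1]
gripper_width: 91.0
gripper_force: 0.0
```

>>> {"api": "servo_tool", "payload": {
  "steps": [
    [0,[0,0,-8],[0,0,0]],
    [0,[0,0,-15],[0,0,0]],
    [0,[0,0,-30],[0,0,0]],
    [0,[0,0,-40],[0,0,0]],
    [0,[-25,0,-40],[0,0,0]],
    [0,[-35,0,-30],[0,0,0]],
    [0,[-15,0,-10],[0,0,0]],
    [0,[0,0,0],[0,0,0]],
    [0,[0,0,0],[0,0,0]],
    [0,[0,0,0],[0,0,0]]
  ]
}}

```text
time_s: 29.8
ee_pos: [420.5, -293.1, 202.9]
ee_rot: [-179.9, 0.1, -2.5]
force: [-0.8, 0.1, 0.3]
gripper_width: 91.5
gripper_force: 0.0
```

```bash
python3 box.py w7.png
python3 - <<'E'
from m import *
p=grab('side');rep(p,['latchbox'])
E
```

```text
29.8 [ 420.52299045 -293.06188633  202.88286587] [-1.79916344e+02  9.72490194e-02 -2.51340716e+00] 91.50559749320051
0.65 [317.8, 107.8] 43.55243058790924 ((495.3660888671875, -296.2065734863281), (83.76150512695312, 44.76677703857422), 87.50204467773438) tool ((75.1845932006836, 0.09755325317382812), (83.76126861572266, 44.76972198486328), 89.98452758789062)
tool y ext [-41.10643041  41.09795455] x [53.76393753 97.50882792]
latchbox 0.73 [324. 349.] 1707 top 46.8 circ [ 493.8 -295. ] 45.4 rect 494.5 -295.0 [83.6 44.5] 87.5
```

View pics/w7.png

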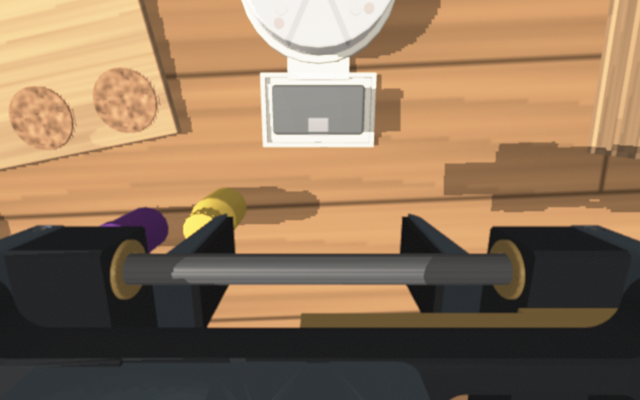

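The picture shows the box flat inside the cradle (318,108), about 0.3 mm off centre. Now back for the mortar.

>>> {"api": "servo_tool", "payload": {
  "steps": [
    [52,[0,0,0],[0,0,-0.044]],
    [52,[0,-20,0],[0,0,0]],
    [52,[-1,-42,0],[0,0,0]],
    [52,[-1,-42,0],[0,0,0]],
    [52,[-1,-42,0],[0,0,0]],
    [52,[-1,-42,0],[0,0,0]],
    [52,[-2,-42,0],[0,0,0]],
    [52,[-2,-42,0],[0,0,0]],
    [52,[-2,-42,0],[0,0,0]],
    [52,[-1,-42,0],[0,0,0]]
  ]
}}

```text
time_s: 31.0
ee_pos: [409.0, 64.5, 204.2]
ee_rot: [180.0, 0.0, -0.0]
force: [0.3, 0.1, 1.2]
gripper_width: 72.2
gripper_force: 0.0
```

>>> {"api": "servo_tool", "payload": {
  "steps": [
    [52,[-1,-42,0],[0,0,0]],
    [52,[-1,-42,0],[0,0,0]],
    [52,[-1,-42,0],[0,0,0]],
    [52,[0,-42,0],[0,0,0]],
    [52,[0,-35,0],[0,0,0]],
    [52,[0,-22,10],[0,0,0]],
    [52,[0,-10,30],[0,0,0]],
    [52,[0,0,40],[0,0,0]],
    [52,[0,0,15],[0,0,0]],
    [52,[0,0,0],[0,0,0]]
  ]
}}

```text
time_s: 32.0
ee_pos: [404.5, 297.0, 106.5]
ee_rot: [179.8, 0.3, 0.0]
force: [-0.3, -1.4, 0.5]
gripper_width: 72.6
gripper_force: 0.0
```

>>> {"api": "servo_tool", "payload": {
  "steps": [
    [52,[0,0,0],[0,0,0]],
    [52,[0,0,0],[0,0,0]],
    [52,[0,0,0],[0,0,0]],
    [52,[0,0,0],[0,0,0]],
    [52,[0,0,0],[0,0,0]],
    [52,[0,0,0],[0,0,0]],
    [52,[0,0,0],[0,0,0]],
    [52,[0,0,0],[0,0,0]],
    [52,[0,0,0],[0,0,0]],
    [52,[0,0,0],[0,0,0]]
  ]
}}

```text
time_s: 33.0
ee_pos: [406.2, 297.6, 109.4]
ee_rot: [180.0, 0.0, -0.0]
force: [0.3, 0.3, -0.3]
gripper_width: 72.5
gripper_force: 0.0
```

>>> {"api": "servo_tool", "payload": {
  "steps": [
    [52,[0,-1,20],[0,0,0]],
    [52,[0,0,25],[0,0,0]],
    [52,[0,0,16],[0,0,0]],
    [52,[0,0,8],[0,0,0]],
    [52,[0,0,1.5],[0,0,0]],
    [52,[0,0,0],[0,0,0]],
    [130,[0,0,0],[0,0,0]],
    [130,[0,0,0],[0,0,0]],
    [130,[0,0,0],[0,0,0]],
    [130,[0,0,0],[0,0,0]]
  ],
  "squeeze": 18
}}

```text
time_s: 34.0
ee_pos: [406.6, 298.9, 39.6]
ee_rot: [-180.0, -0.1, -0.0]
force: [0.2, -0.6, 4.4]
gripper_width: 55.5
gripper_force: 18.0
```

>>> {"api": "servo_tool", "payload": {
  "steps": [
    [130,[0,0,-10],[0,0,0]],
    [130,[0,0,-30],[0,0,0]],
    [130,[0,0,-35],[0,0,0]],
    [130,[0,0,-20],[0,0,0]],
    [130,[11,30,0],[0,0,0]],
    [130,[15,40,0],[0,0,0]],
    [130,[15,40,0],[0,0,0]],
    [130,[15,40,0],[0,0,0]],
    [130,[15,40,0],[0,0,0]],
    [130,[10,30,0],[0,0,0]]
  ]
}}

```text
time_s: 35.0
ee_pos: [487.5, 76.4, 134.2]
ee_rot: [180.0, -0.0, -0.1]
force: [1.0, 0.3, -1.9]
gripper_width: 55.7
gripper_force: 18.0
```

>>> {"api": "servo_tool", "payload": {
  "steps": [
    [130,[0,10,0],[0,0,0]],
    [130,[0,0,15],[0,0,0]],
    [130,[0,0,25],[0,0,0]],
    [130,[0,0,15],[0,0,0]],
    [130,[0,0,5],[0,0,0]],
    [130,[0,0,0],[0,0,0]],
    [130,[0,0,0],[0,0,0]],
    [130,[0,0,0],[0,0,0]],
    [130,[0,0,0],[0,0,0]],
    [130,[0,0,0],[0,0,0]]
  ]
}}

```text
time_s: 36.0
ee_pos: [487.4, 68.7, 74.4]
ee_rot: [-180.0, -0.1, -0.0]
force: [-0.6, 0.6, -1.7]
gripper_width: 55.7
gripper_force: 18.0
```

>>> {"api": "servo_tool", "payload": {
  "steps": [
    [130,[0,0,10],[0,0,0]],
    [130,[0,0,9],[0,0,0]],
    [130,[0,0,4],[0,0,0]],
    [130,[0,0,0.5],[0,0,0]],
    [130,[0,0,0],[0,0,0]],
    [130,[0,0,0],[0,0,0]],
    [90,[0,0,0],[0,0,0]],
    [52,[0,0,0],[0,0,0]],
    [52,[0,0,0],[0,0,0]],
    [52,[0,0,-10],[0,0,0]]
  ]
}}

```text
time_s: 37.0
ee_pos: [486.4, 68.5, 59.8]
ee_rot: [180.0, 0.1, -0.0]
force: [-1.2, 0.2, 1.1]
gripper_width: 72.3
gripper_force: 0.0
```

>>> {"api": "servo_tool", "payload": {
  "steps": [
    [52,[0,0,-25],[0,0,0]],
    [52,[0,0,-35],[0,0,0]],
    [52,[0,-10,-20],[0,0,0]],
    [55,[-2,-30,0],[0,0,0]],
    [55,[-2,-40,0],[0,0,0]],
    [55,[-2,-40,0],[0,0,0]],
    [55,[-2,-40,0],[0,0,0]],
    [55,[-2,-40,0],[0,0,0]],
    [55,[-2,-26,0],[0,0,0]],
    [55,[-1,-10,0],[0,0,0]]
  ]
}}

```text
time_s: 38.0
ee_pos: [474.2, 307.1, 141.1]
ee_rot: [-179.9, -0.1, 0.1]
force: [-0.9, 0.1, -0.3]
gripper_width: 71.5
gripper_force: 0.0
```

>>> {"api": "servo_tool", "payload": {
  "steps": [
    [55,[0,0,10],[0,0,0]],
    [55,[0,0,20],[0,0,0]],
    [55,[0,0,10],[0,0,0]],
    [55,[0,0,0],[0,0,0]],
    [55,[0,0,0],[0,0,0]],
    [55,[0,0,0],[0,0,0]],
    [55,[0,0,0],[0,0,0]],
    [55,[0,0,0],[0,0,0]],
    [55,[0,0,0],[0,0,0]],
    [55,[0,0,0],[0,0,0]]
  ]
}}

```text
time_s: 39.0
ee_pos: [474.2, 304.7, 100.6]
ee_rot: [-180.0, -0.0, -0.0]
force: [-0.7, -0.2, 0.2]
gripper_width: 71.7
gripper_force: 0.0
```

Run:
```python
from m import *
p=grab('side');rep(p,['mortar'])
```

```text
mortar 0.81 [306. 176.] 674 top 64.1 circ [483.9  70.5] 29.1 rect 485.0 69.6 [54.1 53.8] 57.3
```

Mortar is back on its spot. Now the tin.

>>> {"api": "servo_tool", "payload": {
  "steps": [
    [55,[0,0,20],[0,0,0]],
    [55,[0,0,22],[0,0,0]],
    [55,[0,0,14],[0,0,0]],
    [55,[0,0,6],[0,0,0]],
    [55,[0,0,0],[0,0,0]],
    [55,[0,0,0],[0,0,0]],
    [145,[0,0,0],[0,0,0]],
    [145,[0,0,0],[0,0,0]],
    [145,[0,0,0],[0,0,0]],
    [145,[0,0,0],[0,0,0]]
  ],
  "squeeze": 15
}}

```text
time_s: 40.1
ee_pos: [474.5, 304.8, 38.9]
ee_rot: [-180.0, -0.0, -0.0]
force: [0.5, -1.2, 1.2]
gripper_width: 49.3
gripper_force: 15.0
```

>>> {"api": "servo_tool", "payload": {
  "steps": [
    [145,[0,0,-10],[0,0,0]],
    [145,[0,0,-30],[0,0,0]],
    [145,[0,0,-40],[0,0,0]],
    [145,[0,0,-25],[0,0,0]],
    [145,[3,30,-5],[0,0,0]],
    [145,[5,40,0],[0,0,0]],
    [145,[5,40,0],[0,0,0]],
    [145,[5,40,0],[0,0,0]],
    [145,[5,40,0],[0,0,0]],
    [145,[5,40,0],[0,0,0]]
  ]
}}

```text
time_s: 41.1
ee_pos: [502.0, 73.1, 149.0]
ee_rot: [180.0, -0.0, 0.0]
force: [1.0, 0.9, -1.7]
gripper_width: 49.5
gripper_force: 15.0
```

>>> {"api": "servo_tool", "payload": {
  "steps": [
    [145,[1,40,0],[0,0,0]],
    [145,[0,32,0],[0,0,0]],
    [145,[0,20,0],[0,0,0]],
    [145,[0,0,20],[0,0,0]],
    [145,[0,0,30],[0,0,0]],
    [145,[0,0,20],[0,0,0]],
    [145,[0,0,5],[0,0,0]],
    [145,[0,0,0],[0,0,0]],
    [145,[0,0,0],[0,0,0]],
    [145,[0,0,0],[0,0,0]]
  ]
}}

```text
time_s: 42.1
ee_pos: [504.1, -17.3, 74.7]
ee_rot: [180.0, -0.2, -0.0]
force: [0.1, 0.4, -1.2]
gripper_width: 49.3
gripper_force: 15.0
```

>>> {"api": "servo_tool", "payload": {
  "steps": [
    [145,[-0.5,0,10],[0,0,0]],
    [145,[0,0,9],[0,0,0]],
    [145,[0,0,4],[0,0,0]],
    [145,[0,0,1],[0,0,0]],
    [145,[0,0,0],[0,0,0]],
    [145,[0,0,0],[0,0,0]],
    [90,[0,0,0],[0,0,0]],
    [60,[0,0,0],[0,0,0]],
    [60,[0,0,0],[0,0,0]],
    [60,[0,0,-10],[0,0,0]]
  ]
}}

```text
time_s: 43.1
ee_pos: [501.7, -17.2, 58.6]
ee_rot: [-180.0, 0.2, -0.0]
force: [-0.6, 0.7, -0.3]
gripper_width: 69.6
gripper_force: 0.0
```

>>> {"api": "servo_tool", "payload": {
  "steps": [
    [60,[0,0,-30],[0,0,0]],
    [60,[0,0,-40],[0,0,0]],
    [60,[0,-10,-30],[0,0,0]],
    [55,[5,-30,0],[0,0,0]],
    [55,[5,-40,0],[0,0,0]],
    [55,[5,-40,0],[0,0,0]],
    [55,[5,-40,0],[0,0,0]],
    [55,[5,-40,0],[0,0,0]],
    [55,[5,-40,0],[0,0,0]],
    [55,[5,-40,0],[0,0,0]]
  ]
}}

```text
time_s: 44.1
ee_pos: [537.7, 264.4, 160.2]
ee_rot: [-180.0, -0.0, 0.0]
force: [1.4, 0.0, -0.0]
gripper_width: 71.7
gripper_force: 0.0
```

>>> {"api": "servo_tool", "payload": {
  "steps": [
    [55,[4,-30,0],[0,0,0]],
    [55,[2,-18,0],[0,0,0]],
    [55,[0,0,10],[0,0,0]],
    [55,[0,0,20],[0,0,0]],
    [55,[0,0,10],[0,0,0]],
    [55,[0,0,0],[0,0,0]],
    [55,[0,0,0],[0,0,0]],
    [55,[0,0,0],[0,0,0]],
    [55,[0,0,0],[0,0,0]],
    [55,[0,0,0],[0,0,0]]
  ]
}}

```text
time_s: 45.1
ee_pos: [544.0, 310.7, 120.1]
ee_rot: [-180.0, -0.1, -0.0]
force: [-1.1, 1.1, -0.1]
gripper_width: 71.5
gripper_force: 0.0
```

Run:
```python
from m import *
p=grab('side');rep(p,['mortar']);W=cloud(p)
for o in outline_of(p,'tin'):
    P=W[o['pixels']];P=P[~np.isnan(P[:,0])];top=np.percentile(P[:,2],97);print(o['at'],top,cv2.minEnclosingCircle(P[P[:,2]>top-4,:2].astype(np.float32)))
```

```text
mortar 0.61 [304. 176.] 617 top 64.1 circ [484.1  51.5] 45.7 rect 492.5 56.4 [54.5 84.4] 30.7
[315.1, 207.3] 80.66787074537493 ((498.87939453125, -16.870107650756836), 25.474592208862305)
[254.4, 247.5] 66.74478890857388 ((377.202880859375, -98.21431732177734), 25.126916885375977)
[257.8, 161.7] 67.04426314665783 ((386.6303405761719, 148.3671112060547), 25.899858474731445)
```

>>> {"api": "servo_tool", "payload": {
  "steps": [
    [55,[0,0,25],[0,0,0]],
    [55,[0,0,28],[0,0,0]],
    [55,[0,0,18],[0,0,0]],
    [55,[0,0,9],[0,0,0]],
    [55,[0,0,1.5],[0,0,0]],
    [55,[0,0,0],[0,0,0]],
    [150,[0,0,0],[0,0,0]],
    [150,[0,0,0],[0,0,0]],
    [150,[0,0,0],[0,0,0]],
    [150,[0,0,0],[0,0,0]]
  ]
}}

```text
time_s: 46.25
ee_pos: [544.0, 310.8, 38.5]
ee_rot: [-180.0, -0.1, -0.0]
force: [-0.0, -0.1, 2.1]
gripper_width: 43.5
gripper_force: 15.0
```

>>> {"api": "servo_tool", "payload": {
  "steps": [
    [150,[0,0,-10],[0,0,0]],
    [150,[0,0,-30],[0,0,0]],
    [150,[0,0,-40],[0,0,0]],
    [150,[0,0,-40],[0,0,0]],
    [150,[-3,25,-10],[0,0,0]],
    [150,[-3,40,0],[0,0,0]],
    [150,[-3,40,0],[0,0,0]],
    [150,[-3,40,0],[0,0,0]],
    [150,[-3,40,0],[0,0,0]],
    [150,[-3,40,0],[0,0,0]]
  ]
}}

```text
time_s: 47.25
ee_pos: [525.2, 84.1, 168.6]
ee_rot: [180.0, -0.0, 0.0]
force: [0.8, -0.5, -0.8]
gripper_width: 43.9
gripper_force: 15.0
```

>>> {"api": "servo_tool", "payload": {
  "steps": [
    [150,[-3,40,0],[0,0,0]],
    [150,[-3,40,0],[0,0,0]],
    [150,[-3,40,0],[0,0,0]],
    [150,[-3,40,0],[0,0,0]],
    [150,[-2,25,0],[0,0,0]],
    [150,[0,10,0],[0,0,0]],
    [150,[0,0,20],[0,0,0]],
    [150,[0,0,30],[0,0,0]],
    [150,[0,0,20],[0,0,0]],
    [150,[0,0,10],[0,0,0]]
  ]
}}

```text
time_s: 48.25
ee_pos: [510.7, -108.4, 86.5]
ee_rot: [-179.9, 0.2, 0.0]
force: [0.0, -0.6, -1.0]
gripper_width: 43.4
gripper_force: 15.0
```

>>> {"api": "servo_tool", "payload": {
  "steps": [
    [150,[0,0,0],[0,0,0]],
    [150,[0,0,0],[0,0,0]],
    [150,[0,0,0],[0,0,0]],
    [150,[0,0,0],[0,0,0]],
    [150,[0,0,0],[0,0,0]],
    [150,[0,0,0],[0,0,0]],
    [150,[0,0,0],[0,0,0]],
    [150,[0,0,0],[0,0,0]],
    [150,[0,0,0],[0,0,0]],
    [150,[0,0,0],[0,0,0]]
  ]
}}

```text
time_s: 49.25
ee_pos: [511.6, -109.4, 87.9]
ee_rot: [180.0, 0.0, -0.0]
force: [0.6, 0.3, -1.2]
gripper_width: 43.7
gripper_force: 15.0
```

>>> {"api": "servo_tool", "payload": {
  "steps": [
    [150,[0.5,-0.5,15],[0,0,0]],
    [150,[0,0,13],[0,0,0]],
    [150,[0,0,7],[0,0,0]],
    [150,[0,0,3],[0,0,0]],
    [150,[0,0,0],[0,0,0]],
    [150,[0,0,0],[0,0,0]],
    [90,[0,0,0],[0,0,0]],
    [60,[0,0,0],[0,0,0]],
    [60,[0,0,0],[0,0,0]],
    [60,[0,0,-10],[0,0,0]]
  ]
}}

```text
time_s: 50.25
ee_pos: [511.2, -108.6, 59.4]
ee_rot: [-180.0, 0.1, -0.0]
force: [-1.2, -0.5, 0.3]
gripper_width: 69.0
gripper_force: 0.0
```

>>> {"api": "servo_tool", "payload": {
  "steps": [
    [60,[0,0,-30],[0,0,0]],
    [60,[0,0,-45],[0,0,0]],
    [60,[0,0,-45],[0,0,0]],
    [60,[-10,-20,-45],[0,0,0]],
    [60,[-20,-35,-40],[0,0,0]],
    [60,[-25,-35,-30],[0,0,0]],
    [60,[-15,0,-5],[0,0,0]],
    [60,[0,0,0],[0,0,0]],
    [60,[0,0,0],[0,0,0]],
    [60,[0,0,0],[0,0,0]]
  ]
}}

```text
time_s: 51.25
ee_pos: [445.9, -25.5, 292.3]
ee_rot: [180.0, 0.1, -0.1]
force: [-1.1, 0.8, -0.4]
gripper_width: 70.1
gripper_force: 0.0
```

Run:
```python
from m import *
p=grab('wrist');save(p,'w9.png');rep(p,['bottle','mortar','latchbox','thermometer']);W=cloud(p)
for o in outline_of(p,'tin'):
    P=W[o['pixels']];P=P[~np.isnan(P[:,0])];top=np.percentile(P[:,2],97);print(o['at'],top,cv2.minEnclosingCircle(P[P[:,2]>top-4,:2].astype(np.float32)))
p=grab('side');rep(p,['latchbox','bottle','mortar'])
```

```text
bottle 0.79 [450. 211.] 1410 top 83.6 circ [ 399.9 -190.3] 15.6 rect 404.1 -188.9 [22.3 30.3] 12.7
bottle 0.64 [389. 116.] 1466 top 97.6 circ [ 514.3 -108. ] 16.0 rect 514.3 -108.3 [30.7 30.8] 80.2
mortar 0.69 [237. 141.] 2006 top 61.2 circ [486.1  68.5] 27.9 rect 486.1 68.0 [54.5 54.5] 71.9
latchbox 0.59 [538. 133.] 3200 top 44.5 circ [ 495.6 -295.7] 45.4 rect 495.5 -296.1 [84.2 44.7] 87.5
thermometer 0.61 [307.  20.] 1352 top 22.1 circ [625.9  -5.6] 58.3 rect 626.6 -5.5 [ 15.7 116.5] 9.0
[371.3, 221.7] 63.91356844236121 ((409.2740478515625, -78.60523986816406), 56.396026611328125)
[309.8, 131.0] 77.81582749306551 ((499.92919921875, -17.491161346435547), 24.83816146850586)
[186.5, 218.5] 63.413194251889145 ((388.08013916015625, 146.07640075683594), 24.597930908203125)
latchbox 0.65 [325. 348.] 1682 top 46.7 circ [ 495.4 -295.2] 45.1 rect 494.5 -294.8 [83.4 44.5] 87.5
bottle 0.98 [262. 290.] 921 top 86.2 circ [ 397.4 -189.6] 16.2 rect 397.5 -190.4 [30.4 30.8] 41.6
bottle 0.82 [326. 242.] 819 top 99.9 circ [ 513.1 -107.4] 16.5 rect 513.1 -107.9 [29.5 30.5] 41.7
mortar 0.71 [302. 176.] 605 top 64.4 circ [483.3  48.1] 49.8 rect 489.7 51.0 [51.6 93.5] 18.6
```

View pics/w9.png

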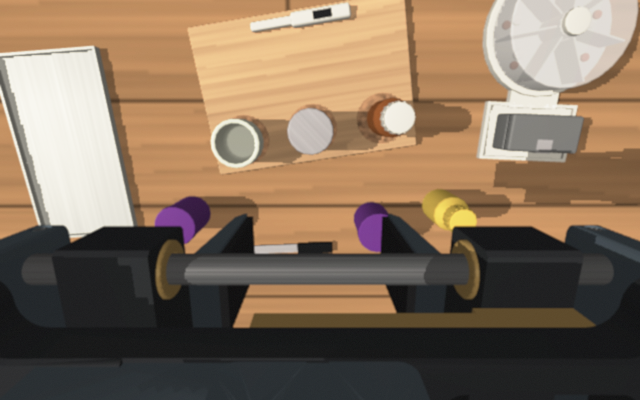

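The picture shows the mortar (237,141), tin (310,131) and bottle (392,117) upright on their corks, each within about 2.5 mm of its start. The box is flat in the cradle (538,133), and the thermometer has not moved. Handing in.

```bash
python3 -c "
from h import *
print(ticket.job_done())"
```

```text
the job is handed in; nothing more can be done
None
```

The job is handed in at about 51 s: the latch box lies flat in the cradle, and the bottle, mortar and tin stand upright within about 2.5 mm of where they started; the thermometer hasn't moved.

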